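Sort two printing-stone blanks by their drag on a steel plate

ROBOT

A 6-joint arm with a two-finger parallel gripper is mounted at the origin on a cart in front of the work surface, level with it; the furniture and walls round the work are solid. World frame = base frame: x ahead of the robot, y to its left, z up, the work surface at z = 0. Lengths are in mm, angles in rad, forces in N, time in s.
With the tool pointing down it reaches from about 375 to 975 mm from the base axis. Payload 3.8 kg.
Tool frame: the origin (TCP) lies between the finger pads; the fingertips stand 22 mm ahead of it and the grasp point (between the pads) lies 3 mm ahead of it (robot.tcp_to_tips is the distance from the TCP to the fingertips, in mm); z points along the fingers, y is the line along which they close (so a half turn about z gives the same grasp; the last joint's range is limited). The gripper opens to 88 mm and grips with 3 to 60 N. Pads are 18 mm wide; open, the fingers measure 123 mm over their backs; the gripper's body (75 mm by 187 mm) begins 45 mm behind the grasp point.
Start: joints at [-1.304, 0.264, 1.604, -0, 1.274, -0.037], TCP at [201.92, -644.086, 260.706] pointing down, gripper open.
Joint ranges: [-2.63, 2.63], [-0.94, 2.18], [0.31, 2.57], [-1.31, 4.45], [0, 2.66], [-2.55, 2.55]. Speed limits (rad/s): [2.57, 2.57, 3.14, 3.14, 3.14, 3.14].

INTERFACE

Orientations are given as a unit quaternion [w, x, y, z].
In Python, from bench import robot, cams, finder gives the robot as it stands.
- The arm moves only by the shell command python3 -m creep 'ROWS' [FORCE]. ROWS is text: rows parted by semicolons, each of 7 numbers parted by spaces: the finger opening in mm, from 0 to 88.1, then the shift along the tool's x, y, z in mm, then the turn, a rotation vector about the tool's x, y, z in degrees. A call has 1 to 10 rows; each row is the pose to reach, as a shift and turn from the pose commanded when the call began, along the tool's axes at that moment; what a row does not reach only later rows make up. A row lasts 1/10 s, in which the tool goes at most 50 mm and 8.59 degrees, less where a joint would pass 70% of its speed; a pose out of reach is approached as far as the arm can. A call with a gripper value outside its range is refused whole. The fingers move at their own pace and stop on an object; FORCE is the grip in N (left out, the last holds). Time passes only in rows, so rows that repeat a pose let the fingers close. It gives the time, the measured TCP pose, the force, the opening and the grip force at its end, in the units of the state.
- robot.get_state(): the state, without advancing time (a new reading comes with each control period).
- cams.read_camera(name): name is "scene" or "top" or "wrist"; returns a dict with "color" (384x512x3 uint8, red, green, blue), "vfov" (degrees; the focal length in pixels is half the picture's height over the tangent of half this angle, whatever the lens; pixels are square), "cx", "cy" (the principal point, pixels), "extrinsics" (4x4, takes a point from camera to world coordinates); the wrist camera has in their place "tool_from_camera" (4x4, takes a point from camera to tool coordinates, whose origin is the TCP and whose axes are the flange's). Camera axes: x right, y down, z forward; pixel columns grow to the right and rows downward; lengths in mm; the calibration is good to about 2 mm. A picture is of the moment at which its call begins: read the wrist's pose just before it. There is no depth.
- robot.close_job(): hands the job in; it is judged then, once.
Trained networks look in the newest picture that a camera, given by its name, has taken for a name from the list of things; names that differ only in an ending like _2 or _b are one class to them, and where a whole thing is asked for, a point or a joint stands for the part that bears it (a point fixed in the world has none). Each returns a list of dicts, best first, with "p" (0 to 1); they miss things now and then, are a little off and sometimes report something else, mostly with a low value. They report only what shows in the picture. A call takes as long as a camera call. They do not tell look-alikes from the thing itself.
- finder.boxes_of(label, camera): "extent" ([left, top, right, bottom] as shares, 0 to 1, of the picture: columns of its width, rows of its height, round what is visible of it).
- finder.trace(label, camera): "mask" (384x512 bool, what is visible of it) and "extent" ([left, top, right, bottom] as shares, 0 to 1, of the picture: columns of its width, rows of its height, round what is visible of it).
The state is a dict: "time": time; "joint_positions": joint angles; "dq": joint speeds; "tau": joint torques, N m; "position": TCP position; "orientation": TCP orientation; "wrist_force": force on the tool from outside, world axes, zero at the start; "moment": the same for the moment, N m; "grip_width": finger opening in mm; "gripper_force": force on a finger pad.
Only numpy, scipy, OpenCV 4.12 (cv2) and the standard library are available. Lean on these libraries where they do the work, as an engineer would, in place of code of your own. Each camera call takes 0.05 s, during which the arm holds its last target. There are 200 camera calls.

TASK

Two stone blanks that look alike stand on the far half of the steel plate: one has a rough-ground underside, the other a polished one. Slide both, without lifting them, along the plate across its scribed middle line until they stand wholly on the near half, and feel which one drags more. Then set that rough one down gently and flat on the board of the wooden bench hook, and leave the polished one standing on the near half of the plate.

Things in the scene. Friction and masses are not known exactly. Their poses are not given: they have to be found in the camera images.
- stone_1_center (a point): Centre of one of two look-alike pale stone blocks, 84 (its x) x 54 (y) x 56 mm high, about 0.75 kg, 28 mm above its underside; x roughly along the plate's x. One block is rough underneath (pushed from behind under its own weight it resists with 5 to 9 N while it moves), the other polished (under 1 N); which is which is not seen or told; either may stand left or right. Sides grip well across the 54 mm.
- stone_2_center (a point): Centre of the other stone block, the same to look at: 84 (its x) x 54 (y) x 56 mm high, about 0.75 kg, centre 28 mm above its underside. If the first is rough underneath (5 to 9 N while it is pushed along the plate), this one is polished (under 1 N), or the other way round; only its drag tells.
- plate_top (a point): Centre of the top face of a fixed flat steel plate, 260 x 260 mm, 12 mm thick (top 12 mm above the table). x points to its far edge, away from the robot, y to its left edge, z up. A thin dark line scribed across it along y through this point parts the far half (x above 0) from the near half (x below 0).
- bench_hook: Wooden bench hook, fixed flat on the table left or right of the plate: a board 155 (x) by 200 (y) mm, 12 mm thick, with a raised bar along its far edge (x = 55 to 77 mm, top 30 mm above the table). Origin: centre of its underside; x points to the barred edge, z up. The free board runs from x = -78 to 55 mm and y = -100 to 100 mm.
Things that resemble listed ones, but are neither listed nor needed, are in the scene too. What is shaped like the part that bears stone_2_center but green or pink is not meant. Leave any red look-alike of the part that bears stone_1_center alone.

How it is judged (in metres and radians):
On the way:
1. both blanks stand on the near half of the plate (centres at least 20 mm past the middle line), never having been lifted off the far half (x of stone_1_center in the frame of plate_top between -0.13 and -0.02 m and y of stone_1_center in the frame of plate_top between -0.13 and 0.13 m and z of stone_1_center in the frame of plate_top between 0.02 and 0.036 m and x of stone_2_center in the frame of plate_top between -0.13 and -0.02 m and y of stone_2_center in the frame of plate_top between -0.13 and 0.13 m and z of stone_2_center in the frame of plate_top between 0.02 and 0.036 m), for 0.2 s.
At the end, for the whole second after the job is handed in: The rough blank rests flat on the free board of the bench hook (centre 18 mm inside its near edge, 15 mm inside its sides and the bar); the polished blank rests upright on the near half of the plate, centre at least 20 mm past the middle line; both are still (x of stone_2_center in the frame of bench_hook between -0.06 and 0.04 m and y of stone_2_center in the frame of bench_hook between -0.085 and 0.085 m and z of stone_2_center in the frame of bench_hook between 0.032 and 0.048 m and angle between each of stone_2_center, stone_1_center's own z axis and vertical below 0.12 rad and x of stone_1_center in the frame of plate_top between -0.13 and -0.02 m and y of stone_1_center in the frame of plate_top between -0.13 and 0.13 m and z of stone_1_center in the frame of plate_top between 0.02 and 0.036 m and linear speed of each of stone_1, stone_2 below 0.02 m/s); the robot touches nothing.
It fails at once if a blank is lifted (more than 16 mm) over the far half of the plate, instead of being slid ((x of stone_1_center in the frame of plate_top between 0.03 and 0.13 m and y of stone_1_center in the frame of plate_top between -0.12 and 0.12 m and z of stone_1_center in the frame of plate_top between 0.044 and 0.2 m) or (x of stone_2_center in the frame of plate_top between 0.03 and 0.13 m and y of stone_2_center in the frame of plate_top between -0.12 and 0.12 m and z of stone_2_center in the frame of plate_top between 0.044 and 0.2 m)).
It fails at once if a blank is tipped over (more than 30 degrees) (angle between any of stone_1_center, stone_2_center's own z axis and vertical above 0.52 rad).
It fails at once if a blank is let go more than 15 mm above the board of the bench hook ((x of stone_1_center in the frame of bench_hook between -0.09 and 0.09 m and y of stone_1_center in the frame of bench_hook between -0.12 and 0.12 m and z of stone_1_center in the frame of bench_hook between 0.055 and 0.3 m and contact force between stone_1 and the fingers below 0.1 N) or (x of stone_2_center in the frame of bench_hook between -0.09 and 0.09 m and y of stone_2_center in the frame of bench_hook between -0.12 and 0.12 m and z of stone_2_center in the frame of bench_hook between 0.055 and 0.3 m and contact force between stone_2 and the fingers below 0.1 N)).
It fails at once if a blank is banged onto the bench hook (more than 60 N) (contact force between any of stone_1, stone_2 and bench_hook above 60 N).
It also fails if it takes over 72 s, if anything falls off the work surface, if the arm or the gripper's body presses on something with over 40 N, if the wrist force passes 120 N, or if a joint passes its speed limit or range.

## Working session

There is one attempt and no reset: what is moved stays moved. The work goes in short steps, Python scripts to look and compute and a shell command to move; the robot and the scene stay as the last step left them, time stands still between calls to the robot, and variables do not carry over. Pictures are saved under pics/ and viewed, at most 10 in all, crops included, and the job is handed in when it is done.

```bash
mkdir -p pics; ls; python3 - <<'E'
from bench import robot,cams,finder
import cv2,numpy as np
s=robot.get_state();print(s['position'],s['orientation'],s['time'])
ims=[]
for n in['scene','top']:
    c=cams.read_camera(n);print(n,c['vfov'],c['cx'],c['cy'],np.round(c['extrinsics'],3).tolist())
    ims.append(c['color'])
    for l in['stone_1_center','plate_top','bench_hook']:
        for b in finder.boxes_of(l,n):print(l,round(b['p'],2),np.round(np.array(b['extent'])*[512,384,512,384]).tolist())
cv2.imwrite('pics/a.png',cv2.resize(np.vstack(ims),(400,600),interpolation=cv2.INTER_AREA)[:,:,::-1])
cv2.imwrite('pics/top.png',cv2.resize(ims[1],(768,576))[:,:,::-1])
cv2.imwrite('pics/scene.png',cv2.resize(ims[0],(768,576))[:,:,::-1])
E
```

```text
pics
[ 201.7632338  -643.48082297  259.40101376] [-1.06616971e-03  9.88484589e-01  1.51317754e-01 -1.32015012e-04] 0.0
scene 44.38826079088401 257.5318067596208 185.6708164001014 [[-0.744, -0.484, 0.461, -13.977], [-0.668, 0.531, -0.521, 549.303], [0.008, -0.696, -0.718, 829.025], [0.0, 0.0, 0.0, 1.0]]
stone_1_center 0.98 [183.0, 273.0, 233.0, 314.0]
stone_1_center 0.57 [224.0, 123.0, 263.0, 161.0]
plate_top 0.85 [213.0, 116.0, 345.0, 204.0]
bench_hook 0.79 [116.0, 191.0, 228.0, 291.0]
bench_hook 0.2 [225.0, 122.0, 265.0, 165.0]
top 50.87876674621167 260.72296066560244 196.36584588700023 [[0.006, -0.987, 0.158, 319.61], [-1.0, -0.004, 0.013, -16.302], [-0.012, -0.158, -0.987, 1213.941], [0.0, 0.0, 0.0, 1.0]]
stone_1_center 0.67 [288.0, 145.0, 308.0, 179.0]
stone_1_center 0.65 [155.0, 225.0, 188.0, 258.0]
plate_top 0.79 [275.0, 139.0, 372.0, 224.0]
bench_hook 0.67 [158.0, 162.0, 233.0, 215.0]
```

View pics/top.png

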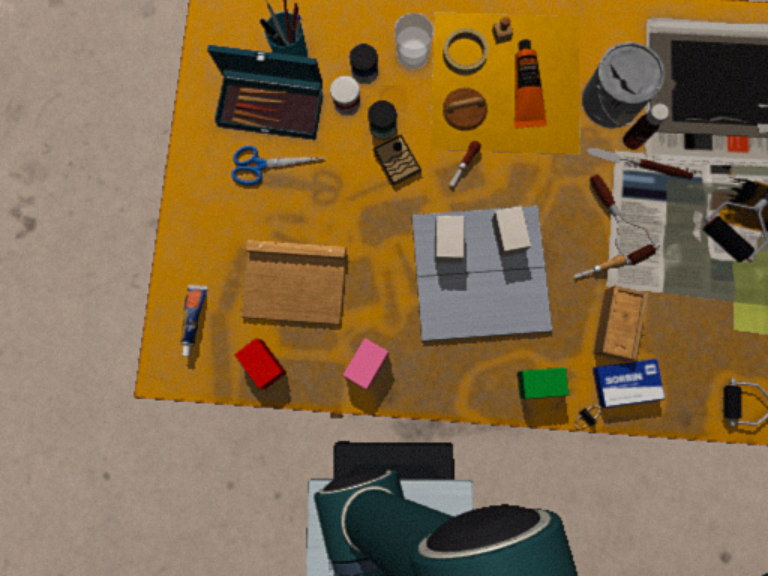

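View pics/scene.png

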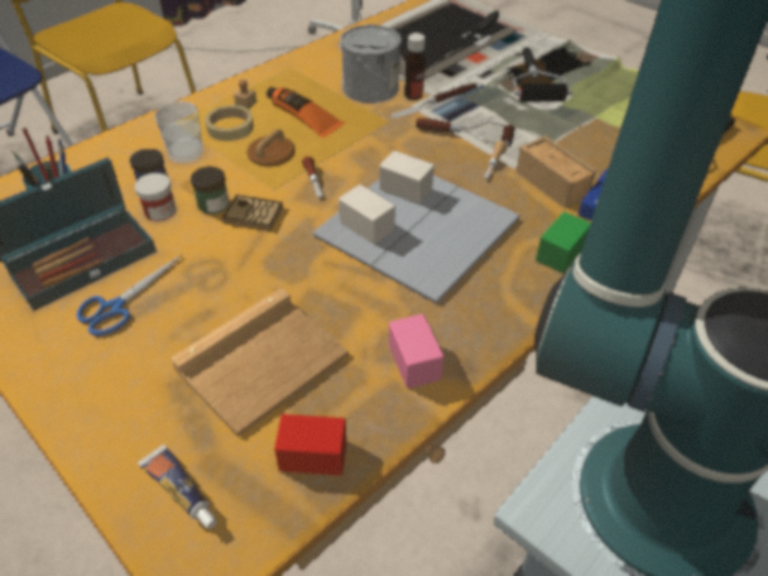

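The top view (768 px wide) shows two pale blocks on the grey plate's far half, at (450,237) and (513,229). These match the description. The red (260,363), pink (367,363) and green (543,383) blocks are off the plate and are look-alikes. The scribed line runs from (418,275) to (545,268), and the bench hook is at (295,283) with its bar on the far side. I'll measure these next and confirm them in a crop.

```bash
cat > h.py <<'E'
import numpy as np,cv2
def px2w(c,uv,z):
    E=np.array(c['extrinsics']);f=192/np.tan(np.radians(c['vfov']/2))
    uv=np.atleast_2d(uv).astype(float)
    d=np.c_[(uv[:,0]-c['cx'])/f,(uv[:,1]-c['cy'])/f,np.ones(len(uv))]@E[:3,:3].T
    t=(z-E[2,3])/d[:,2];return (E[:3,3]+d*t[:,None])[:,:2]
def w2px(c,p):
    E=np.array(c['extrinsics']);f=192/np.tan(np.radians(c['vfov']/2))
    q=(np.atleast_2d(p)-E[:3,3])@E[:3,:3];return np.c_[c['cx']+f*q[:,0]/q[:,2],c['cy']+f*q[:,1]/q[:,2]]
def rect(pts):
    (x,y),(w,h),a=cv2.minAreaRect(pts.astype(np.float32))
    # angle of long side relative to x, deg
    if w<h:w,h,a=h,w,a+90
    a=(a+90)%180-90
    return np.round([x,y,w,h,a],1)
def stones(c):
    im=c['color'].astype(int);v=im.min(2)
    m=((v>135)&(im.max(2)-v<60)).astype(np.uint8)
    n,l,st,ce=cv2.connectedComponentsWithStats(m)
    out=[]
    for i in range(1,n):
        if 150<st[i,4]<2500:
            ys,xs=np.where(l==i);out.append((ce[i].round(1).tolist(),int(st[i,4]),rect(px2w(c,np.c_[xs,ys],68)).tolist()))
    return out
E
python3 - <<'E'
from bench import robot,cams,finder
from h import *
c=cams.read_camera('top')
for o in stones(c):print(o)
for l,z in(('plate_top',12),('bench_hook',12)):
    t=finder.trace(l,'top')[0];m=t['mask'];print(l,t['p'],m.sum())
    m=cv2.morphologyEx(m.astype(np.uint8),cv2.MORPH_CLOSE,np.ones((9,9)));ys,xs=np.where(m)
    print(rect(px2w(c,np.c_[xs,ys],z)))
    h=cv2.convexHull(np.c_[xs,ys]);a=cv2.approxPolyDP(h,6,True)[:,0];print(a.tolist(),px2w(c,a,z).round().tolist())
print('line',px2w(c,[[418/1.5,275/1.5],[545/1.5,268/1.5]],12))
print('plate',px2w(c,np.array([(414,215),(539,207),(551,331),(422,340)])/1.5,12))
print('hook',px2w(c,np.array([(247,255),(345,258),(341,326),(243,318)])/1.5,12))
im=c['color'][125:240,150:385];cv2.imwrite('pics/crop.png',cv2.resize(im,None,fx=3.4,fy=3.4,interpolation=cv2.INTER_CUBIC)[:,:,::-1])
E
```

```text
([472.2, 16.9], 400, [1063.4, -643.6, 244.6, 26.8, 89.9])
([275.1, 31.6], 190, [1014.4, -40.1, 58.5, 40.0, 89.9])
([229.2, 58.9], 258, [925.7, 98.2, 55.0, 52.2, 90.0])
([470.6, 109.3], 535, [756.6, -628.1, 220.2, 55.1, 86.5])
([423.4, 129.1], 318, [710.2, -487.6, 120.5, 99.9, 71.9])
([341.8, 151.6], 483, [637.9, -236.1, 84.7, 56.1, 11.2])
([299.5, 156.7], 495, [621.3, -113.3, 84.2, 52.6, -2.9])
([430.1, 180.6], 369, [577.9, -473.1, 125.7, 104.5, -6.3])
([420.8, 262.9], 384, [319.6, -452.0, 109.3, 31.7, -82.0])
([210.0, 358.1], 623, [76.8, 127.6, 163.9, 45.7, 1.6])
([293.6, 329.8], 833, [128.6, -85.6, 130.3, 57.6, -89.6])
plate_top 0.97 5941
[ 559.1 -179.5  260.1  260.   -85.4]
[[367, 219], [281, 226], [275, 143], [357, 137]] [[445.0, -317.0], [422.0, -61.0], [678.0, -43.0], [698.0, -295.0]]
bench_hook 0.69 3425
[537.5 199.1 206.7 160.1  86.3]
[[230, 167], [225, 215], [161, 211], [165, 160]] [[602.0, 94.0], [455.0, 107.0], [466.0, 300.0], [623.0, 294.0]]
line [[ 551.70996302  -54.2531816 ]
 [ 567.02353949 -310.44743775]]
plate [[ 677.04487268  -46.16652967]
 [ 694.62119872 -302.50542793]
 [ 439.52924771 -317.99370806]
 [ 420.37199907  -62.06551309]]
hook [[591.93032489 294.01892749]
 [586.33443544  93.98108232]
 [447.52683609  99.46562066]
 [462.70193691 296.41373527]]
```

View pics/crop.png

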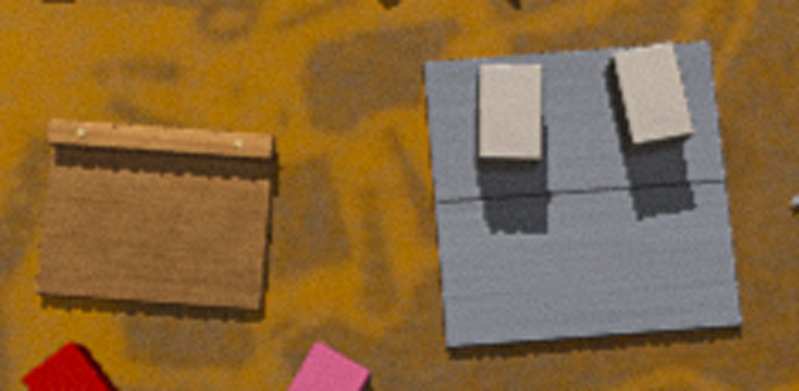

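The crop confirms both pale blanks on the far half and the hook to the left of the plate with its bar on the far side. I'll push each blank from behind with the fingers 25 mm apart, which gives two contacts and a clean drag reading.

```bash
cat > plan.py <<'E'
import sys,numpy as np
from scipy.spatial.transform import Rotation as R
from bench import robot
# usage: plan.py "x y z yaw tilt" ... : shifts in tool axes from the measured pose
s=robot.get_state();p=np.array(s['position']);q=np.array(s['orientation']);Rc=R.from_quat(q[[1,2,3,0]])
print('t',s['time'],'p',p.round(1),'F',np.round(s['wrist_force'],2),'w',round(float(s['grip_width']),1))
for a in sys.argv[1:]:
    x,y,z,yaw,t=map(float,a.split())
    Rt=R.from_euler('ZY',[yaw,t],degrees=True)*R.from_matrix(np.diag([1.,-1,-1]))
    print((Rc.inv().apply(np.array([x,y,z])-p)).round(1),np.degrees((Rc.inv()*Rt).as_rotvec()).round(1))
E
python3 plan.py "700 -224 200 11.2 2" "700 -224 40 11.2 2"
```

```text
t 0.55 p [ 201.9 -644.1  260.7] F [ 0.59 -0.04  0.25] w 88.2
[ 600.9 -251.8   60.7] [ 0.1 -2.   6.2]
[ 600.9 -251.8  220.7] [ 0.1 -2.   6.2]
```

```bash
python3 -m creep '25 45 -19 0 0 0 0;25 90 -38 0 0 0 1;25 138 -58 0 0 0 2;25 186 -78 0 0 0 3;25 232 -97 0 0 0 4;25 278 -116 0 0 0 5;25 324 -136 0 0 -1 6;25 370 -155 0 0 -2 6;25 416 -174 0 0 -2 6;25 462 -194 0 0 -2 6'; python3 plan.py  "700 -224 200 11.2 2" "700 -224 40 11.2 2"
```

```text
time: 1.55
position: [583.7, -321.4, 260.9]
orientation: [0.003, 0.995, 0.1, -0.017]
wrist_force: [0.5, -1.1, 0.3]
grip_width: 25.1
gripper_force: 0.0
t 1.55 p [ 583.7 -321.4  260.9] F [ 0.53 -1.12  0.29] w 25.1
[135.3 -72.5  56.1] [ 0.1 -0.   0.2]
[140.8 -72.9 216. ] [ 0.1 -0.   0.2]
```

```bash
python3 -m creep '25 45 -24 20 0 0 0;25 90 -48 38 0 0 0;25 135 -73 56 0 0 0;25 136 -73 96 0 0 0;25 138 -73 136 0 0 0;25 139 -73 176 0 0 0;25 140 -73 200 0 0 0;25 140.5 -73 210 0 0 0;25 141 -73 216 0 0 0;25 141 -73 216 0 0 0'; python3 plan.py  "700 -224 40 11.2 2" "564 -251 40 11.2 2"; python3 - <<'E'
from bench import cams
from h import *
c=cams.read_camera('top')
for o in stones(c):
  if 280<o[0][0]<380 and o[0][1]<240:print(o)
E
```

```text
time: 2.55
position: [699.0, -225.7, 40.3]
orientation: [0.003, 0.995, 0.099, -0.017]
wrist_force: [0.1, 0.6, 0.3]
grip_width: 24.9
gripper_force: 0.0
t 2.55 p [ 699.  -225.7   40.3] F [0.12 0.56 0.29] w 24.9
[ 1.3 -1.5  0.2] [ 0.1 -0.   0.2]
[-137.3   -1.9    5. ] [ 0.1 -0.   0.2]
([291.9, 158.3], 1112, [605.7, -103.5, 120.5, 118.2, 4.4])
([286.6, 202.9], 576, [479.2, -82.3, 120.1, 55.9, 4.5])
([325.9, 213.0], 204, [449.9, -184.0, 172.8, 38.2, 79.8])
```

```bash
python3 -m creep '25 -8 0 0.3 0 0 0;25 -14 0 0.5 0 0 0;25 -20 0 0.7 0 0 0;25 -26 0 0.9 0 0 0;25 -32 0 1.1 0 0 0;25 -38 0 1.3 0 0 0;25 -44 0 1.5 0 0 0;25 -50 0 1.8 0 0 0'; python3 -m creep '25 -6 0 0.2 0 0 0;25 -12 0 0.4 0 0 0;25 -18 0 0.6 0 0 0'; python3 -m creep '25 -6 0 0.2 0 0 0;25 -12 0 0.4 0 0 0;25 -18 0 0.6 0 0 0;25 -24 0 0.8 0 0 0';python3 -m creep '25 -7 0 0.2 0 0 0;25 -14 0 0.4 0 0 0;25 -21 0 0.6 0 0 0;25 -28 0 0.9 0 0 0'
```

```text
time: 3.4
position: [652.0, -235.8, 42.1]
orientation: [0.004, 0.995, 0.099, -0.014]
wrist_force: [5.7, 1.9, 0.5]
grip_width: 24.8
gripper_force: 3.2
time: 3.7
position: [634.4, -239.4, 42.1]
orientation: [0.004, 0.995, 0.099, -0.014]
wrist_force: [5.3, 0.5, -0.2]
grip_width: 25.2
gripper_force: 3.1
time: 4.1
position: [610.8, -244.2, 42.1]
orientation: [0.004, 0.995, 0.099, -0.014]
wrist_force: [5.9, 1.2, -0.3]
grip_width: 25.0
gripper_force: 3.1
time: 4.5
position: [583.3, -249.8, 42.1]
orientation: [0.004, 0.995, 0.099, -0.014]
wrist_force: [6.2, 1.2, -0.6]
grip_width: 24.8
gripper_force: 3.1
```

B resists with about 6 N. I'll finish this push, back off and go behind A.

```bash
python3 -m creep '25 -7 0 0.2 0 0 0;25 -14 0 0.4 0 0 0;25 -21 0 0.6 0 0 0;25 -27 0 0.9 0 0 0;25 -27 0 0.9 0 0 0;25 -15 0 0 0 0 0;25 0 0 -20 0 0 0;25 20 0 -65 0 0 0;25 30 0 -100 0 0 0;25 30 0 -100 0 0 0'; python3 plan.py  "685 -116.5 142 -2.9 2" "685 -116.5 40 -2.9 2"; python3 - <<'E'
from bench import cams
from h import *
c=cams.read_camera('scene')
im=c['color'][80:240,180:380];cv2.imwrite('pics/s2.png',cv2.resize(im,None,fx=3.6,fy=3.6)[:,:,::-1])
E
```

```text
time: 5.5
position: [619.1, -243.5, 145.8]
orientation: [0.005, 0.995, 0.1, -0.012]
wrist_force: [0.5, 0.0, -0.2]
grip_width: 24.9
gripper_force: 0.0
t 5.5 p [ 619.1 -243.5  145.8] F [ 0.5   0.01 -0.24] w 24.9
[  89.9 -111.4    0.5] [ 0.9 -0.6 14.4]
[  92.5 -112.2  102.5] [ 0.9 -0.6 14.4]
```

View pics/s2.png

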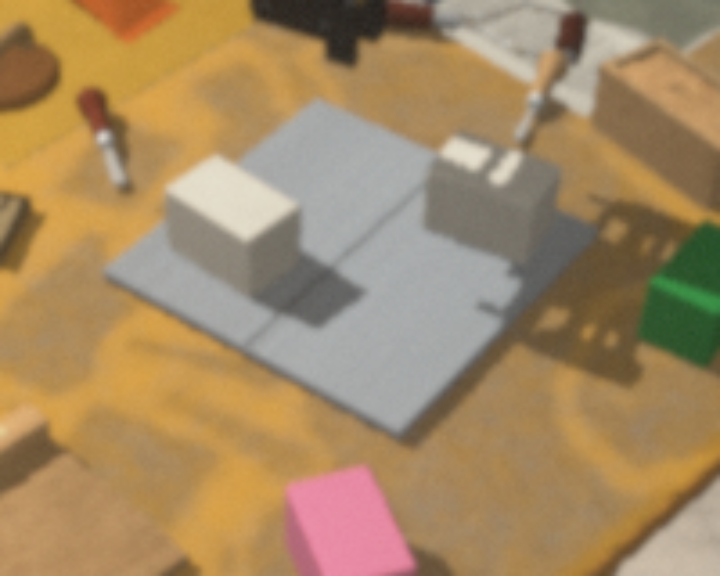

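B (right, around 490,200 in the crop) is now past the line, and A (230,225) has not moved. Next I push A.

```bash
python3 -m creep '25 24 -30 0 0 0 4;25 48 -60 0 0 0 8;25 72 -90 0 0 0 12;25 90 -111 0 1 -0.6 14.4;25 91 -112 35 1 -0.6 14.4;25 92 -112 70 1 -0.6 14.4;25 92.5 -112 90 1 -0.6 14.4;25 92.5 -112 100 1 -0.6 14.4;25 92.5 -112 102 1 -0.6 14.4;25 92.5 -112 102 1 -0.6 14.4'; python3 plan.py "685 -116.5 40 -2.9 2" "558 -110 40 -2.9 2"
```

```text
time: 6.55
position: [674.7, -114.0, 34.6]
orientation: [-0.004, 0.999, -0.026, -0.028]
wrist_force: [-12.1, 5.7, 18.9]
grip_width: 25.1
gripper_force: 9.8
t 6.55 p [ 674.7 -114.    34.6] F [-12.12   5.72  18.89] w 25.1
[10.1  1.9 -5.9] [-0.4  1.2 -0.1]
[-116.9    2.1    1.2] [-0.4  1.2 -0.1]
```

```bash
python3 -m creep '25 3 0 -6 0 0 0;25 3 0 -6 0 0 0;25 3 0 -6 0 0 0'; python3 plan.py "685 -116.5 40 -2.9 2" "558 -110 40 -2.9 2"; python3 - <<'E'
from bench import cams
from h import *
c=cams.read_camera('top')
for o in stones(c):
  if 250<o[0][0]<380 and o[0][1]<240:print(o)
im=c['color'][125:240,250:385];cv2.imwrite('pics/t3.png',cv2.resize(im,None,fx=4,fy=4)[:,:,::-1])
E
```

```text
time: 6.85
position: [681.5, -115.5, 38.5]
orientation: [-0.003, 0.999, -0.026, -0.023]
wrist_force: [0.6, -0.1, -0.0]
grip_width: 24.8
gripper_force: 0.0
t 6.85 p [ 681.5 -115.5   38.5] F [ 0.59 -0.07 -0.03] w 24.8
[ 3.5  0.8 -1.6] [-0.3  0.7 -0.1]
[-123.6    1.     4.3] [-0.3  0.7 -0.1]
([275.3, 29.3], 412, [1022.0, -39.4, 81.7, 66.4, -18.7])
([347.7, 158.0], 1006, [617.3, -249.8, 120.5, 79.8, 4.7])
([353.8, 195.5], 750, [494.4, -261.4, 117.7, 76.1, 4.5])
([333.8, 206.6], 432, [477.7, -208.0, 99.0, 40.2, 11.5])
([285.8, 223.4], 212, [419.9, -71.5, 170.4, 35.9, 85.5])
```

View pics/t3.png

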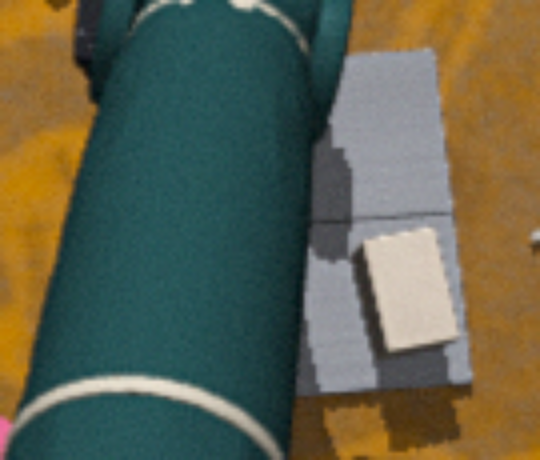

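B (crop pixels 409,290) stands wholly on the near half. The arm hides A from above. I push A now.

```bash
python3 -m creep '25 -6 0 -1 0 0 0;25 -12 0 -1 0 0 0;25 -18 0 -0.6 0 0 0;25 -24 0 -0.4 0 0 0;25 -30 0 -0.2 0 0 0;25 -36 0 0 0 0 0;25 -42 0 0.2 0 0 0;25 -48 0 0.5 0 0 0'; python3 -m creep '25 -6 0 0.3 0 0 0;25 -12 0 0.5 0 0 0;25 -18 0 0.7 0 0 0'; python3 -m creep '25 -6 0 0.3 0 0 0;25 -12 0 0.5 0 0 0;25 -18 0 0.7 0 0 0';python3 -m creep '25 -6 0 0.3 0 0 0;25 -12 0 0.5 0 0 0;25 -18 0 0.7 0 0 0'
```

```text
time: 7.7
position: [633.5, -112.8, 41.0]
orientation: [-0.003, 0.999, -0.026, -0.023]
wrist_force: [2.6, -0.9, -1.3]
grip_width: 24.9
gripper_force: 0.9
time: 8.0
position: [615.5, -111.9, 41.1]
orientation: [-0.003, 0.999, -0.026, -0.023]
wrist_force: [1.8, -0.3, -0.8]
grip_width: 25.1
gripper_force: 0.9
time: 8.3
position: [597.5, -111.0, 41.2]
orientation: [-0.003, 0.999, -0.026, -0.023]
wrist_force: [1.3, -0.7, -1.1]
grip_width: 25.1
gripper_force: 0.9
time: 8.6
position: [579.5, -110.0, 41.4]
orientation: [-0.003, 0.999, -0.026, -0.023]
wrist_force: [1.9, 0.0, -1.7]
grip_width: 25.3
gripper_force: 0.9
```

A resists with only about 1 N, against about 6 N for B, so B (right) is the rough one. I'll finish this push gently and look.

```bash
python3 -m creep '25 -6 0 0.3 0 0 0;25 -12 0 0.5 0 0 0;25 -16 0 0.7 0 0 0;25 -19 0 0.8 0 0 0;25 -20 0 0.8 0 0 0;25 -20 0 0.8 0 0 0;25 -5 0 0 0 0 0;25 5 0 -30 0 0 0;88 30 20 -75 0 0 0;88 60 40 -120 0 0 0'; python3 -m creep '88 50 20 -20 0 0 0;88 90 30 -30 0 0 0;88 90 30 -30 0 0 0;88 90 30 -30 0 0 0';python3 - <<'E'
from bench import cams
from h import *
c=cams.read_camera('top')
for o in stones(c):
  if 250<o[0][0]<380 and o[0][1]<240:print(o)
im=c['color'][125:240,250:385];cv2.imwrite('pics/t4.png',cv2.resize(im,None,fx=4,fy=4)[:,:,::-1])
E
```

```text
time: 9.6
position: [635.6, -148.9, 148.9]
orientation: [-0.004, 0.999, -0.026, -0.025]
wrist_force: [1.6, -0.7, -0.4]
grip_width: 39.1
gripper_force: 0.0
time: 10.0
position: [726.0, -184.3, 173.1]
orientation: [-0.004, 0.999, -0.026, -0.024]
wrist_force: [-0.1, 0.8, -0.1]
grip_width: 70.9
gripper_force: 0.0
([275.4, 29.2], 423, [1023.4, -42.8, 76.7, 72.2, 42.4])
([284.0, 159.1], 618, [603.2, -74.1, 122.7, 64.5, 0.0])
([307.1, 231.1], 289, [401.1, -130.4, 185.5, 32.1, 80.5])
```

View pics/t4.png

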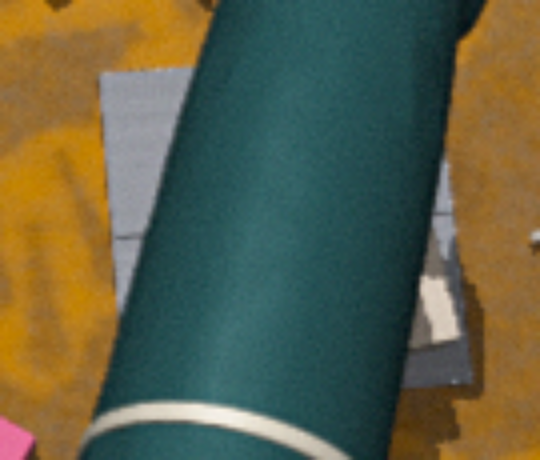

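```bash
python3 -m creep '88 -20 45 0 0 0 0;88 -45 88 0 0 0 0;88 -65 130 0 0 0 0;88 -85 172 0 0 0 0;88 -100 214 0 0 0 0;88 -115 250 0 0 0 0;88 -125 280 0 0 0 0;88 -125 290 0 0 0 0;88 -125 290 0 0 0 0';python3 - <<'E'
from bench import cams
from h import *
c=cams.read_camera('top')
im=c['color'].astype(int);v=im.min(2)
m=((v>150)&(im.max(2)-v<45)).astype(np.uint8)
n,l,st,ce=cv2.connectedComponentsWithStats(m)
for i in range(1,n):
    if 150<st[i,4]<2500 and 250<ce[i][0]<400 and 120<ce[i][1]<240:
        ys,xs=np.where(l==i);print(ce[i],st[i,4],rect(px2w(c,np.c_[xs,ys],68)))
im=c['color'][125:240,250:385];cv2.imwrite('pics/t5.png',cv2.resize(im,None,fx=4,fy=4)[:,:,::-1])
E
```

```text
time: 10.95
position: [584.5, -467.2, 177.8]
orientation: [-0.004, 0.999, -0.027, -0.023]
wrist_force: [-0.3, 0.2, 0.1]
grip_width: 88.3
gripper_force: 0.0
[297.6089613  195.28105906] 491 [ 507.  -106.6   82.6   50.8   -3.1]
[352.53692615 196.38522954] 501 [ 504.8 -264.8   82.6   52.6   11.4]
```

View pics/t5.png

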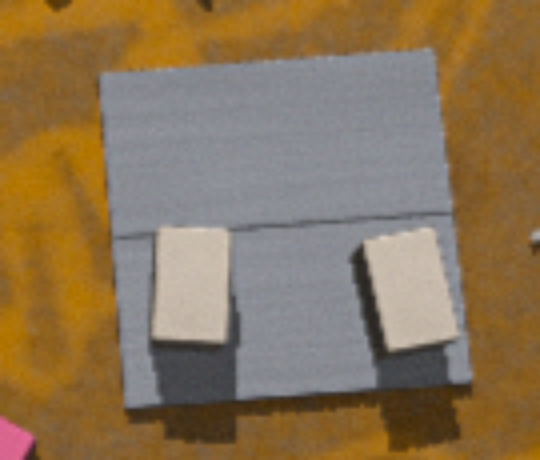

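Both blanks are past the line, A at crop (192,285) and B at (410,290). Now I grasp B, the right one.

```bash
python3 -m creep '88 0 0 0 0 0 0';python3 plan.py "504.8 -264.8 140 11.4 0" "504.8 -264.8 43 11.4 0"
```

```text
time: 11.1
position: [586.3, -465.1, 178.0]
orientation: [-0.004, 0.999, -0.026, -0.023]
wrist_force: [-0.5, 0.6, -0.6]
grip_width: 88.3
gripper_force: 0.0
t 11.1 p [ 586.3 -465.1  178. ] F [-0.47  0.55 -0.56] w 88.3
[ -89.8 -195.6   43.6] [ -0.7   2.6 -14.3]
[ -85.3 -194.9  140.5] [ -0.7   2.6 -14.3]
```

```bash
python3 -m creep '88 -20 -43 10 0 0 -4;88 -40 -86 20 0 1 -8;88 -60 -130 30 -0.7 2 -12;88 -80 -172 40 -0.7 2.6 -14.3;88 -90 -195.6 43.6 -0.7 2.6 -14.3;88 -90 -195.6 43.6 -0.7 2.6 -14.3;88 -90 -195.6 43.6 -0.7 2.6 -14.3;88 -90 -195.6 43.6 -0.7 2.6 -14.3';python3 plan.py "504.8 -264.8 43 11.4 0"
```

```text
time: 11.9
position: [505.9, -267.2, 140.8]
orientation: [0.001, 0.995, 0.099, 0.001]
wrist_force: [-0.0, -1.3, 0.5]
grip_width: 88.0
gripper_force: 0.0
t 11.9 p [ 505.9 -267.2  140.8] F [-0.01 -1.3   0.54] w 88.0
[-0.8 -2.9 97.8] [ 0.2 -0.1 -0.1]
```

```bash
python3 -m creep '88 0 -2.5 35 0 0 0;88 0 -2.5 65 0 0 0;88 0 -2.5 85 0 0 0;88 0 -2.5 95 0 0 0;88 0 -2.5 98 0 0 0;88 0 -2.5 98 0 0 0' 25; python3 -m creep '45 0 0 0 0 0 0;45 0 0 0 0 0 0;45 0 0 0 0 0 0;45 0 0 0 0 0 0;45 0 0 0 0 0 0;45 0 0 0 0 0 0;45 0 0 0 0 0 0;45 0 0 0 0 0 0' 25; python3 plan.py
```

```text
time: 12.5
position: [504.7, -265.1, 42.2]
orientation: [0.001, 0.995, 0.098, 0.0]
wrist_force: [0.8, -0.1, 0.3]
grip_width: 88.2
gripper_force: 0.0
time: 13.3
position: [504.3, -264.3, 42.4]
orientation: [0.0, 0.995, 0.098, 0.0]
wrist_force: [-1.5, 1.5, 5.9]
grip_width: 53.6
gripper_force: 25.0
t 13.3 p [ 504.3 -264.3   42.4] F [-1.47  1.45  5.91] w 53.6
```

```bash
python3 -m creep '45 0 0 -4 0 0 0;45 0 0 -12 0 0 0;45 0 0 -30 0 0 0;45 0 0 -60 0 0 0;45 0 0 -90 0 0 0;45 0 0 -110 0 0 0;45 0 0 -115 0 0 0;45 0 0 -115 0 0 0;45 0 0 -115 0 0 0' 35; python3 plan.py "526 200 157 -3.5 0" "526 200 44.5 -3.5 0"
```

```text
time: 14.2
position: [502.7, -263.5, 154.9]
orientation: [-0.0, 0.995, 0.098, -0.001]
wrist_force: [-0.3, 0.0, -7.6]
grip_width: 53.7
gripper_force: 35.0
t 14.2 p [ 502.7 -263.5  154.9] F [-0.35  0.04 -7.59] w 53.7
[ 113.6 -450.    -1.8] [-0.1  0.1 14.8]
[ 113.9 -449.9  110.7] [-0.1  0.1 14.8]
```

```bash
python3 -m creep '45 5 -20 0 0 0 1;45 13 -50 0 0 0 2;45 23 -90 0 0 0 3.5;45 33 -130 0 0 0 5;45 43 -170 0 0 0 6;45 53 -210 0 0 0 7;45 63 -250 0 0 0 8.5;45 73 -290 0 0 0 10;45 83 -330 0 0 0 11.5;45 93 -370 0 0 0 13'; python3 -m creep '45 9 -37 0 0 0 0;45 12 -55 0 0 0 1;45 12 -63 0 0 0 1.8;45 12 -63 0 0 0 1.8;45 12 -63 0 0 0 1.8;45 12 -63 0 0 0 1.8'; python3 plan.py "526 200 157 -3.5 0" "526 200 44 -3.5 0"
```

```text
time: 15.2
position: [521.1, 118.1, 154.3]
orientation: [0.001, 1.0, -0.015, -0.002]
wrist_force: [1.3, 0.7, -7.8]
grip_width: 53.9
gripper_force: 35.0
time: 15.8
position: [536.1, 178.0, 155.9]
orientation: [0.001, 1.0, -0.031, -0.0]
wrist_force: [-0.1, -0.4, -8.3]
grip_width: 53.3
gripper_force: 35.0
t 15.8 p [536.1 178.  155.9] F [-0.11 -0.44 -8.26] w 53.3
[-11.5 -21.3  -1.1] [ 0.1  0.  -0.1]
[-11.4 -21.5 111.9] [ 0.1  0.  -0.1]
```

```bash
python3 -m creep '45 -11 -21 10 0 0 0;45 -11.5 -21.5 35 0 0 0;45 -11.5 -21.5 60 0 0 0;45 -11.5 -21.5 80 0 0 0;45 -11.5 -21.5 93 0 0 0;45 -11.5 -21.5 101 0 0 0;45 -11.5 -21.5 105 0 0 0;45 -11.5 -21.5 105 0 0 0;45 -11.5 -21.5 105 0 0 0'; python3 -m creep '45 0 0 1 0 0 0;45 0 0 2 0 0 0;45 0 0 3 0 0 0;45 0 0 4 0 0 0;45 0 0 4 0 0 0'
```

```text
time: 16.7
position: [527.5, 201.6, 52.5]
orientation: [0.0, 1.0, -0.031, 0.001]
wrist_force: [0.0, 0.2, -7.7]
grip_width: 53.9
gripper_force: 35.0
time: 17.2
position: [526.4, 201.4, 47.3]
orientation: [0.001, 1.0, -0.031, 0.0]
wrist_force: [-0.6, -0.2, -8.0]
grip_width: 53.8
gripper_force: 35.0
```

```bash
python3 -m creep '45 0 0 1 0 0 0;45 0 0 2 0 0 0;45 0 0 2 0 0 0'; python3 -m creep '45 0 0 0.7 0 0 0;45 0 0 1.4 0 0 0;45 0 0 1.4 0 0 0'; python3 -m creep '45 0 0 0.7 0 0 0;45 0 0 1.4 0 0 0;45 0 0 1.4 0 0 0'
```

```text
time: 17.5
position: [526.4, 201.4, 45.3]
orientation: [0.001, 1.0, -0.031, 0.0]
wrist_force: [-0.0, -0.6, -7.0]
grip_width: 53.8
gripper_force: 35.0
time: 17.8
position: [526.5, 201.4, 44.0]
orientation: [0.001, 1.0, -0.031, 0.0]
wrist_force: [0.3, 0.6, -8.3]
grip_width: 53.8
gripper_force: 35.0
time: 18.1
position: [526.5, 201.4, 42.6]
orientation: [0.001, 1.0, -0.031, 0.0]
wrist_force: [-0.3, 0.4, -7.3]
grip_width: 53.7
gripper_force: 35.0
```

```bash
python3 -m creep '45 0 0 0.7 0 0 0;45 0 0 0.7 0 0 0;45 0 0 0.7 0 0 0'; python3 -m creep '45 0 0 0.6 0 0 0;45 0 0 0.6 0 0 0;45 0 0 0.6 0 0 0'
```

```text
time: 18.4
position: [526.5, 201.4, 42.5]
orientation: [0.0, 1.0, -0.031, 0.0]
wrist_force: [-2.9, -0.7, -1.2]
grip_width: 53.8
gripper_force: 35.0
time: 18.7
position: [526.6, 201.4, 42.5]
orientation: [0.001, 1.0, -0.031, 0.0]
wrist_force: [-5.3, -1.7, 4.3]
grip_width: 53.8
gripper_force: 35.0
```

The wrist force shows the stone has seated on the board. I release it, rise and check.

```bash
python3 -m creep '88 0 0 0 0 0 0;88 0 0 0 0 0 0;88 0 0 0 0 0 0;88 0 0 0 0 0 0;88 0 0 0 0 0 0;88 0 0 0 0 0 0;88 0 0 0 0 0 0;88 0 0 -15 0 0 0;88 0 0 -50 0 0 0;88 0 0 -95 0 0 0'; python3 -m creep '88 10 -40 -35 0 0 0;88 20 -80 -60 0 0 0;88 30 -120 -80 0 0 0;88 40 -165 -90 0 0 0;88 50 -210 -90 0 0 0;88 50 -220 -90 0 0 0;88 50 -220 -90 0 0 0;88 50 -220 -90 0 0 0';python3 - <<'E'
from bench import cams
from h import *
c=cams.read_camera('top')
for o in stones(c):
  if 140<o[0][0]<380 and 140<o[0][1]<240:print(o)
a=c['color'][130:240,140:385]
c=cams.read_camera('scene');b=c['color'][100:300,100:345]
cv2.imwrite('pics/f.png',cv2.resize(np.vstack([a,b]),(474,600))[:,:,::-1])
E
```

```text
time: 19.7
position: [524.7, 200.9, 136.1]
orientation: [0.001, 1.0, -0.031, -0.002]
wrist_force: [1.1, 1.2, -0.1]
grip_width: 87.8
gripper_force: 0.0
time: 20.5
position: [589.3, 417.0, 226.0]
orientation: [0.001, 1.0, -0.031, -0.0]
wrist_force: [0.2, -1.2, 0.2]
grip_width: 87.8
gripper_force: 0.0
([190.6, 188.5], 491, [525.1, 201.9, 81.0, 51.3, -3.5])
([283.6, 204.5], 254, [478.2, -66.7, 116.6, 24.9, 2.7])
```

View pics/f.png

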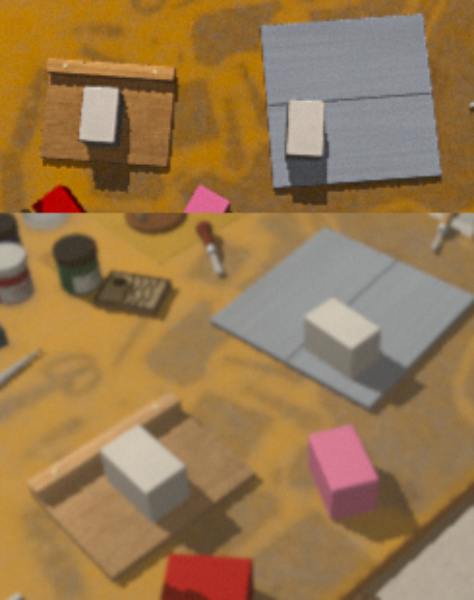

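The rough blank lies flat on the free board (100,115), and the polished one stands on the near half of the plate (305,128).

```bash
python3 -c "
from bench import robot
print(robot.close_job())"
```

```text
the job is handed in; nothing more can be done
None
```

The job is handed in (no verdict came back): the right-hand blank dragged about 6 N against about 1 N for the left, so it went gently and flat onto the bench hook's board, and the polished left one stands on the near half of the plate.

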